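# Half-field exposure at the fluorescence microscope

## Robot

A 6-joint arm with a two-finger parallel gripper is mounted at the origin on the work surface. World frame = base frame: x ahead of the robot, y to its left, z up, the work surface at z = 0. Lengths are in m, angles in rad, forces in N, time in s.
With the tool pointing down it reaches from about 0.275 to 1 m from the base axis. Payload 8.4 kg.
Tool frame: the origin (TCP) lies between the finger pads, 19 mm behind the fingertips; this is the grasp point; z points along the fingers, y is the line along which they close (so a half turn about z gives the same grasp; the last joint's range is limited). The gripper opens to 85 mm and grips with 20 to 120 N. Pads are 22 mm wide; open, the fingers measure 114 mm over their backs; the gripper's body (76 mm by 85 mm) begins 54 mm behind the grasp point. The pads swing forward as they close: fully open they stand 13 mm farther back than shut.
Start: joints at [-1.288, 0.353, 1.633, -0, 1.155, -0.002], TCP at [0.176, -0.6, 0.25] pointing down, gripper open.
Joint ranges: [-2.63, 2.63], [-0.92, 2.1], [0.06, 2.66], [-1.3, 4.44], [0, 2.69], [-3.02, 3.02]. Speed limits (rad/s): [2.22, 2.22, 2.79, 3.14, 3.14, 3.14].

## Interface

Orientations are given as a unit quaternion [x, y, z, w].
In Python, from workcell import bot, hand, kinematics, get_obs, vision, hand_in gives the robot as it stands. The module is installed in compiled form; this text tells all that it offers. Calls block until the motion is done:
- bot.reach(position, orientation): joint-space move of the TCP to a pose.
- bot.servo_line(position, ori=None, velocity=0.15): straight line of the TCP; ori=None keeps the orientation; velocity is the mean speed in m/s.
- bot.goto_joints(angles): joint-space move.
- hand.move_gripper(opening, strength=None): finger opening in m; strength is the grip in N (None keeps the last); returns when the fingers have stopped.
- bot.dwell(seconds).
- kinematics.solve_ik(position, orientation): joint angles nearest the present ones, or None.
- get_obs(): the state.
- vision.read_camera(name): name is "side" or "top"; returns a dict with "frame" (384x512x3 uint8, red, green, blue), "intrinsics" (3x3 intrinsics, pixels), "view" (4x4, takes a point from world to camera coordinates). Camera axes: x right, y down, z forward; pixel columns grow to the right and rows downward; lengths in m; the calibration is good to about 2 mm. A picture is of the moment at which its call begins. There is no depth.
A pose or a line that the arm cannot do raises bot.IKError and nothing moves.
- hand_in(): hands the job in; it is judged then, once.
The state is a dict: "time_s": time; "joint_pos": joint angles; "joint_vel": joint speeds; "joint_efforts": joint torques, N m; "position": TCP position; "orientation": TCP orientation; "wrist_force": force on the tool from outside, world axes, zero at the start; "ft_torque": the same for the moment, N m; "gripper_width": finger opening in m; "grip_force": force on a finger pad.
Only numpy, scipy, OpenCV 4.12 (cv2) and the standard library are available. Lean on these libraries where they do the work, as an engineer would, in place of code of your own. Each camera call takes 0.05 s, during which the arm holds its last target. There are 200 camera calls.

## Task

Expose just half the field of the flask on the microscope stage to green light: with the field shutter still closed, turn the black wavelength selector on the lamp head until it clicks in with its white pointer at the green mark. Then slide the spring-loaded shutter tab on the illuminator tube towards you to its half-open mark, without overrunning well past the mark since the other half of the field must stay dark, and keep holding it there: the program finishes while the gripper still holds the shutter half open against its spring. Leave the flask on the stage and everything else on the bench where they are.

Things in the scene. Friction and masses are not known exactly. Their poses are not given: they have to be found in the camera images.
- microscope: Fixed cream inverted microscope; its illuminator runs out of its rear along its own +y. Origin on the bench under the illuminator, z up, own -x faces the robot (yaw within 0.2 rad). Along y, in mm: stand -530 to -190 (eyepieces to -650), tube, shutter housing -70 to 0, tube, lamp head 60 to 190. Tubes: radius 32, level axis at z 106.
- lamp_deck (a point): Middle of the flat top of the lamp head, a cream box 120 mm (x) by 130 mm (y) with black end fins (microscope frame: x 0, y 125, z 150 mm). The selector stands on it.
- shutter_deck (a point): Middle of the flat top of the shutter housing, a dark box 110 mm (x) by 70 mm (y) (microscope frame: x 0, y -35, z 150 mm). The shutter's slot runs along x.
- stage_top (a point): Middle of the black stage, 240 mm (x) by 205 mm (y), top at z 206 mm (microscope frame: y -349 mm). A cream pillar 50 x 45 mm at microscope y -218 mm rises to z 485 mm and carries the condenser over the stage.
- selector_grip (a point): On the vertical axis of the wavelength selector, 31 mm above the lamp deck: good TCP height for a grasp from above. A black knob: round skirt 46 mm across up to 9 mm above the deck, on it a bar handle 42 mm long, 14 mm thick, from 9 to 39 mm above the deck. The point turns with the knob: own +x runs along the bar to the end with the white pointer line.
- selector (a joint): Selector angle in rad, growing clockwise seen from above. Six click positions 0.524 (30 degrees) apart, each with a coloured dot on the dark dial plate, 36 mm from the axis: 0 grey, 0.524 violet, 1.047 blue, 1.571 GREEN, 2.094 amber, 2.618 red. Starts at or between the first three. A sprung ball snaps it into the nearest position with about 0.07 N m.
- green_mark (a point): Centre of the green dot on the dial plate, on the lamp head's deck.
- shutter_tab: Aluminium tab standing up from the slot, 10 mm thick along x (its sliding direction), 24 mm wide along y, top 30 mm above the deck, red line on its top edge, red index at its foot on the +y side. Origin at its foot at deck level, axes as the microscope's. Closed it stands at microscope x 20, y -42 mm; it opens along microscope -x, to the robot. TCP 25 mm above the origin: tips clear the deck.
- field_shutter (a joint): Travel of the shutter in m: 0 closed, 0.020 half open, 0.040 fully open. A spring pulls it shut: 4 N when closed, rising by 0.25 N per mm to 9 N at half and 14 N fully open; let go, it slams shut. Friction 0.3 N.
- half_mark (a point): Yellow half-open line on the aluminium index plate beside the slot (next to a half-white, half-black square; a black line and square mark closed, a white line and square mark open). The red index stands beside it, at the same microscope x, when the shutter is half open.
- specimen_flask: Pink-clear culture flask with a red cap, lying on the microscope stage, 152 x 84 x 36 mm. Origin under its middle. Not to be moved.
- bench_flask: A second such flask lying on the bench between robot and lamp head. Bystander.
- filter_cube: Dark filter cube 38 x 32 x 38 mm on the bench in front of the shutter housing. Bystander.
- culture_dish: Clear round dish 90 mm across, 16 mm high, on the bench behind the lamp head. Bystander.
- tip_box: Blue tip box with a clear lid, 84 x 124 x 67 mm, left of the lamp head. Bystander.
- tape_roll: Roll of tape 90 mm across, 19 mm high, lying flat on the bench behind the shutter housing. Bystander.

How it is judged:
By the outcome, as a careful person would: the job done as asked, in the order asked, and still so for the second after the job is handed in, while the arm keeps its last pose, push and grip.
It also fails if it takes over 45 s, if anything falls off the work surface, if the arm or the gripper's body presses on something with over 40 N, if the wrist force passes 120 N, or if a joint passes its speed limit or range.

## Working session

There is one attempt and no reset: what is moved stays moved. The work goes in short steps, each a Python script; the robot and the scene stay as the last script left them, time stands still between calls to the robot, and variables do not carry over. Pictures are saved under pics/ and viewed, at most 10 in all, crops included, and the job is handed in when it is done.

```bash
mkdir -p pics
python3 - <<'E'
from workcell import vision,get_obs
import cv2,numpy as np
for n in("side","top"):
    c=vision.read_camera(n);cv2.imwrite(f"pics/{n}0.png",c["frame"][:,:,::-1])
    np.savez(f"{n}0.npz",**c)
    print(n,c["intrinsics"].tolist(),np.round(c["view"],4).tolist())
print(get_obs())
E
```

```text
side [[447.06084371726087, 0.0, 255.61446993143772], [0.0, 447.06084371726087, 184.94073189749503], [0.0, 0.0, 1.0]] [[-0.9867, -0.162, -0.0135, 0.5647], [-0.0927, 0.6295, -0.7715, 0.1204], [0.1335, -0.76, -0.6361, 1.5628], [0.0, 0.0, 0.0, 1.0]]
top [[427.55527839323383, 0.0, 255.73673963428834], [0.0, 427.55527839323383, 187.66684356344766], [0.0, 0.0, 1.0]] [[0.0266, -0.9996, 0.0032, 0.0789], [-0.9873, -0.0268, -0.1567, 0.5474], [0.1568, 0.001, -0.9876, 1.1844], [0.0, 0.0, 0.0, 1.0]]
{'time_s': 0.1, 'joint_pos': array([-1.28845775e+00,  3.53579418e-01,  1.63402055e+00,  7.48922512e-05,
        1.15519890e+00, -2.40349762e-03]), 'joint_vel': array([-0.00036298, -0.00201642, -0.00145028,  0.00044922, -0.00067157,
        0.0013023 ]), 'joint_efforts': array([-1.84308637e-04, -6.06355906e+01, -3.42818141e+01, -1.07921519e-04,
        3.89302644e-03,  1.82717201e-05]), 'position': array([ 0.17548173, -0.59946219,  0.24935319]), 'orientation': array([ 9.89884319e-01,  1.41875548e-01, -5.02253002e-05, -6.01985152e-04]), 'wrist_force': array([-0.04133315, -0.09013996,  0.31595543]), 'ft_torque': array([-0.03149382,  0.03548228,  0.05288807]), 'grip_force': 0.0, 'gripper_width': 0.08505804659240535}
```

View pics/top0.png

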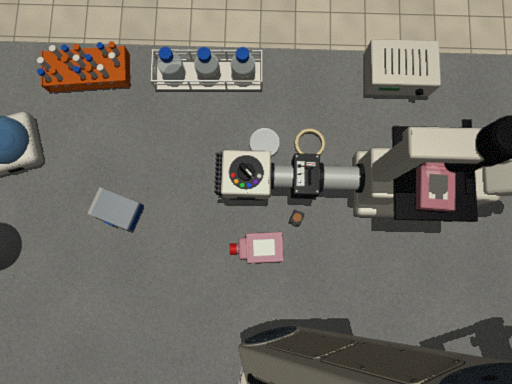

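View pics/side0.png

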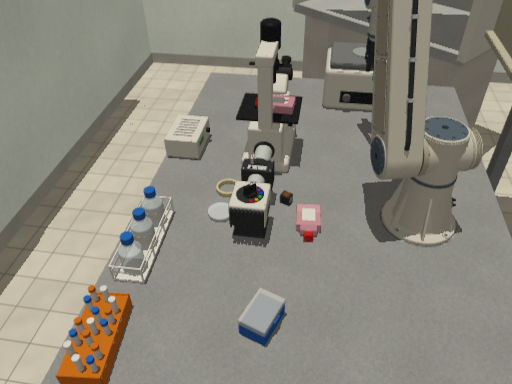

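The top view shows the lamp head near (246,175), the shutter housing near (307,175) and the stand to the right. I'll zoom in on both.

Run:
```python
import cv2
a=cv2.imread("pics/top0.png")[143:208,212:328]
cv2.imwrite("pics/topc.png",cv2.resize(a,None,fx=6.8,fy=6.8,interpolation=cv2.INTER_CUBIC))
a=cv2.imread("pics/side0.png")[135:240,220:300]
cv2.imwrite("pics/sidec.png",cv2.resize(a,None,fx=5.7,fy=5.7,interpolation=cv2.INTER_CUBIC))
```

```text
(no output)
```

View pics/topc.png

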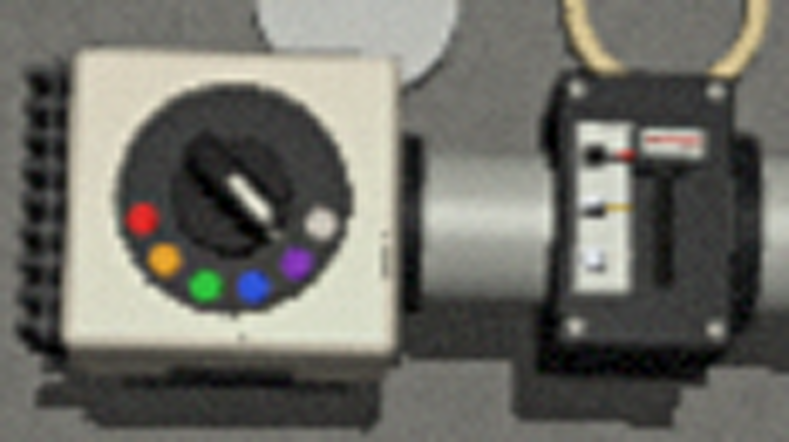

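View pics/sidec.png

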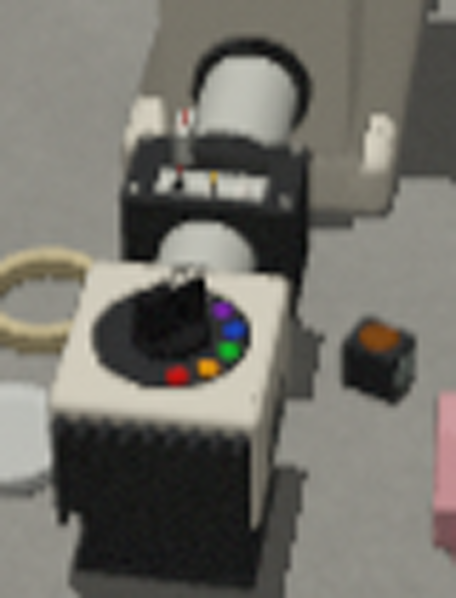

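The crops show the dots grey (321,222), violet (296,262), blue (253,287), green (205,286), amber (164,260) and red (143,219). The pointer runs (230,178) to (270,225), i.e. near violet. The shutter is closed, with its tab near (670,140). Next I fit the microscope pose from both views.

```bash
cat > h.py <<'E'
import numpy as np,cv2
from scipy.optimize import least_squares
C={n:np.load(f"{n}0.npz") for n in("top","side")}
def proj(n,P):
    c=C[n];q=c["view"][:3,:3]@np.asarray(P).T+c["view"][:3,3:];q=c["intrinsics"]@q;return (q[:2]/q[2]).T
def back(n,uv,z):
    c=C[n];R=c["view"][:3,:3];t=c["view"][:3,3];o=-R.T@t
    d=R.T@np.linalg.solve(c["intrinsics"],[*uv,1]);return o+d*(z-o[2])/d[2]
tp=lambda a:(np.array(a)+.5)/6.8-.5+[212,143]
sp=lambda a:(np.array(a)+.5)/5.7-.5+[220,135]
E
python3 - <<'E'
from h import *
td=tp([(321,222),(296,262),(253,287),(205,286),(164,260),(143,219)])
tc=tp([(75,50),(398,58),(565,72),(733,78)])
cm=np.array([(60,190),(60,60),(55,0),(55,-70)])/1e3
sd=sp([(222,310),(234,330),(229,350),(208,368),(177,376)])
def W(p,m,z=.15):
    c,s=np.cos(p[2]),np.sin(p[2]);m=np.asarray(m)
    return np.c_[p[0]+c*m[:,0]-s*m[:,1],p[1]+s*m[:,0]+c*m[:,1],np.full(len(m),z)]
def dots(p):
    a=p[3]-np.arange(6)*np.pi/6
    return W(p,np.c_[.036*np.cos(a),.125+.036*np.sin(a)])
def f(p,sel="ts"):
    r=[]
    if "t" in sel:r+=[proj("top",dots(p))-td,proj("top",W(p,cm))-tc]
    if "s" in sel:r+=[proj("side",dots(p)[1:])-sd]
    return np.concatenate(r).ravel()
for s in("t","ts"):
    r=least_squares(f,[.56,.1,0,-1.7],args=(s,));p=r.x;print(s,p.round(4),np.abs(r.fun).max());print(r.fun.round(2).reshape(-1,2).tolist())
print("sel",W(p,[(0,.125)]),"tab",W(p,[(.02,-.042)]), "half line y",back("top",tp((620,208)),.15),"expected x 0")
a,b=back("top",tp((235,183)),.189),back("top",tp((268,224)),.189)
print("bar",a,b,"mid dir world",np.degrees(np.arctan2(*(b-a)[1::-1])))
print("dot dirs world",np.degrees(p[3]+p[2]-np.arange(6)*np.pi/6))
print("tab top",back("top",tp((672,140)),.18),back("side",sp((184,117)),.18),back("top",tp((625,154)),.15))
np.save("p.npy",p)
E
```

```text
t [ 0.5686 -0.004  -0.0072 -1.8209] 1.0908137119699859
[[0.04, 0.39], [0.04, 0.48], [0.13, 0.17], [0.07, 0.16], [0.05, 0.34], [-0.22, 0.24], [-0.53, -1.09], [0.91, -0.61], [-1.09, -0.07], [0.59, -0.06]]
ts [ 0.5688 -0.0041 -0.0077 -1.8198] 1.173568109772674
[[0.1, 0.31], [0.11, 0.4], [0.19, 0.09], [0.14, 0.08], [0.12, 0.27], [-0.16, 0.18], [-0.46, -1.17], [0.98, -0.68], [-1.03, -0.13], [0.65, -0.11], [0.14, 0.27], [0.12, 0.18], [0.14, 0.39], [0.19, 0.25], [0.16, 0.28]]
sel [[0.56972377 0.12086479 0.15      ]] tab [[ 0.58844553 -0.04628333  0.15      ]] half line y [ 0.57007293 -0.02923986  0.15      ] expected x 0
bar [0.56798895 0.11907041 0.189     ] [0.55274146 0.1062957  0.189     ] mid dir world -140.04294312334025
dot dirs world [-104.70267016 -134.70267016 -164.70267016 -194.70267016 -224.70267016
 -254.70267016]
tab top [ 0.59088258 -0.04535414  0.18      ] [ 0.59121121 -0.04934075  0.18      ] [ 0.59147458 -0.03098042  0.15      ]
```

The fit puts the selector at (0.570, 0.121) with the pointer at about 0.61 rad. Turning to green takes about 55° clockwise. I retract around the microscope, then go above the knob.

```bash
cat >> h.py <<'E'
def down(phi):  # tool y (closing line) at world angle phi, degrees
    t=np.radians(phi+90)/2;return [np.cos(t),np.sin(t),0,0]
SEL=np.array([.5697,.1209])
def st(o):
    print("t %.2f"%o["time_s"],"p",o["position"].round(4),"F",o["wrist_force"].round(1),"M",o["ft_torque"].round(2),"w %.4f g %.1f"%(o["gripper_width"],o["grip_force"]))
E
python3 - <<'E'
from h import *
from workcell import bot,hand,kinematics,get_obs
bot.reach([.10,-.35,.33],down(-73.7))
bot.reach([.36,.08,.36],down(60))
bot.reach([*SEL,.27],down(130.3))
hand.move_gripper(.05,40)
o=get_obs();st(o);print(o["joint_pos"].round(2))
bot.servo_line([*SEL,.183],velocity=.08); st(get_obs())
hand.move_gripper(0.0,40); st(get_obs())
E
```

```text
t 4.58 p [0.5696 0.1209 0.2703] F [ 0.2 -1.   0.1] M [-0.07 -0.02 -0.02] w 0.0500 g 0.0
[ 0.21  0.27  1.71 -0.    1.17 -2.07]
t 5.83 p [0.5701 0.121  0.1836] F [-0.3 -0.1 -0.6] M [-0.01  0.05  0.01] w 0.0498 g 0.0
t 6.24 p [0.5701 0.121  0.1835] F [1.1 0.3 2.9] M [ 0.01 -0.14  0.2 ] w 0.0131 g 38.3
```

Run:
```python
from h import *
from workcell import bot,hand,get_obs,vision
for a in (115,95,75.3):
    bot.reach([*SEL,.183],down(a)); st(get_obs())
hand.move_gripper(.05); bot.dwell(.2); st(get_obs())
bot.servo_line([*SEL,.27],velocity=.12)
bot.reach([.42,.08,.33],down(40))
st(get_obs())
c=vision.read_camera("top")["frame"][143:208,212:328,::-1]
cv2.imwrite("pics/top1.png",cv2.resize(c,None,fx=6.8,fy=6.8,interpolation=cv2.INTER_CUBIC))
```

```text
t 6.61 p [0.57   0.121  0.1835] F [ 0.  -0.   5.6] M [ 0.08  0.1  -0.05] w 0.0134 g 40.5
t 7.03 p [0.5699 0.1212 0.1835] F [-1.2  0.7  5.1] M [0.28 0.11 0.14] w 0.0130 g 40.8
t 7.46 p [0.5699 0.1213 0.1835] F [-1.6  1.9  4.7] M [ 0.39  0.16 -0.04] w 0.0133 g 40.5
t 8.10 p [0.5697 0.1209 0.1829] F [-0.2 -0.3 -0.2] M [0.01 0.04 0.01] w 0.0499 g 0.0
t 9.68 p [0.4206 0.0801 0.3298] F [-0.1  0.7  0.3] M [-0.    0.02 -0.02] w 0.0499 g 0.0
```

View pics/top1.png

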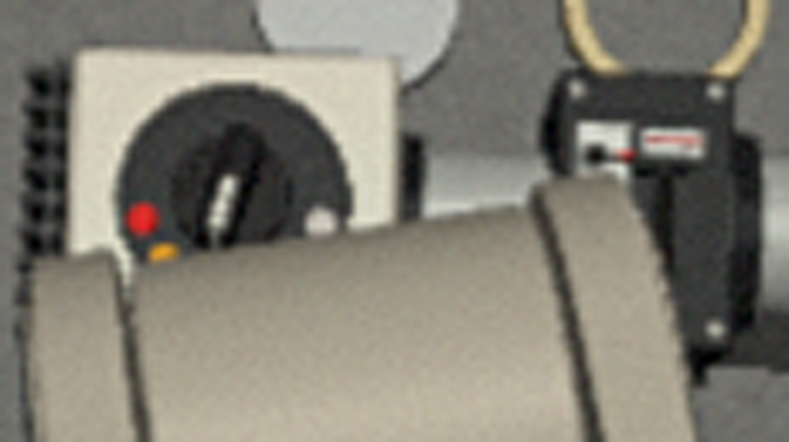

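The pointer sits at green, between blue and amber along 165° as predicted, and the shutter is still closed. Now I grasp the tab.

Run:
```python
from h import *
from workcell import bot,hand,get_obs,vision
T=[.590,-.0465]
bot.reach([*T,.27],down(-.4)); st(get_obs()); print(get_obs()["joint_pos"].round(2))
bot.servo_line([*T,.176],velocity=.08); st(get_obs())
hand.move_gripper(0.0,60); bot.dwell(.2); st(get_obs())
bot.servo_line([.580,-.0464,.176],velocity=.03); bot.dwell(.2); st(get_obs())
for n in("top","side"):
    cv2.imwrite(f"pics/{n}2.png",vision.read_camera(n)["frame"][:,:,::-1])
a=cv2.resize(cv2.imread("pics/top2.png")[145:205,285:330],None,fx=8,fy=8,interpolation=cv2.INTER_CUBIC)
b=cv2.resize(cv2.imread("pics/side2.png")[145:205,230:282],None,fx=8,fy=8,interpolation=cv2.INTER_CUBIC)
cv2.imwrite("pics/c2.png",np.hstack([a,b]))
```

```text
t 10.62 p [ 0.5896 -0.0459  0.2695] F [0.9 0.3 0.9] M [-0.05  0.05  0.03] w 0.0499 g 0.0
[-0.08  0.28  1.69  0.    1.17 -0.08]
t 11.94 p [ 0.5904 -0.0465  0.1766] F [-0.3 -0.4 -0.3] M [-0.01  0.01 -0.01] w 0.0499 g 0.0
t 12.58 p [ 0.5906 -0.0465  0.1764] F [ 3.4 -0.4  3.1] M [ 0.01 -0.4   0.19] w 0.0087 g 59.8
t 13.27 p [ 0.5812 -0.0466  0.1765] F [ 6.  -0.6  1.4] M [-0.01 -0.97  0.18] w 0.0090 g 59.7
```

View pics/c2.png

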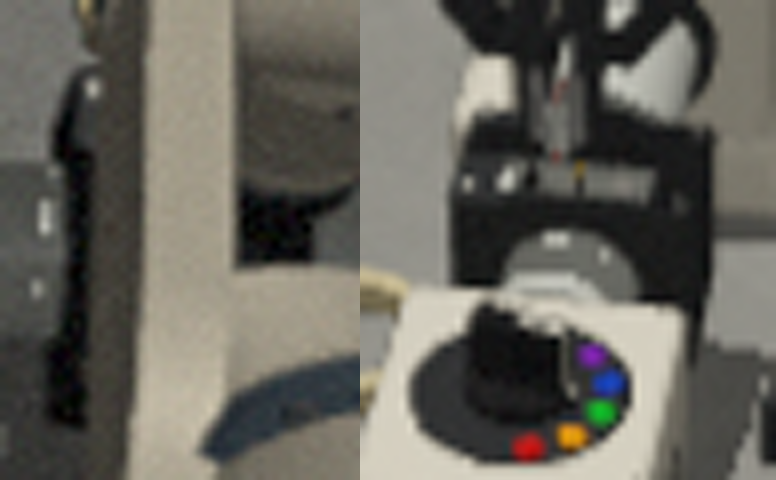

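In the side crop the red index at (555,157) is about 25 px (zoomed), or roughly 10 mm, short of the yellow line at (580,170). The 6 N reading fits that. I move on to the half mark.

Run:
```python
from h import *
from workcell import bot,hand,get_obs,vision
print((back("side",np.array([555-360+.5,157])/8+[229.5,144.5],.15)-back("side",np.array([580-360+.5,170])/8+[229.5,144.5],.15)).round(4))
bot.servo_line([.5695,-.0463,.176],velocity=.03); bot.dwell(.3)
for i in range(3): st(get_obs());bot.dwell(.1)
cv2.imwrite("pics/side3.png",vision.read_camera("side")["frame"][:,:,::-1])
b=cv2.resize(cv2.imread("pics/side3.png")[150:180,240:280],None,fx=16,fy=16,interpolation=cv2.INTER_CUBIC)
cv2.imwrite("pics/c3.png",b)
```

```text
[ 0.0124 -0.0078  0.    ]
t 14.17 p [ 0.5713 -0.0466  0.1765] F [ 9.   0.1 -0. ] M [-0.16 -1.3   0.15] w 0.0089 g 59.4
t 14.27 p [ 0.5713 -0.0465  0.1765] F [ 7.8 -0.9  0. ] M [-0.08 -1.33  0.17] w 0.0087 g 59.4
t 14.37 p [ 0.5713 -0.0465  0.1765] F [ 7.7 -0.4 -0.7] M [-0.12 -1.31  0.13] w 0.0087 g 59.4
```

View pics/c3.png

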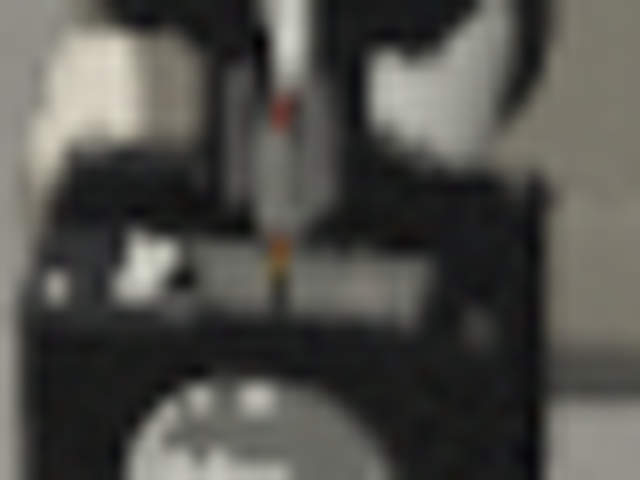

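The red index (280,243) lines up with the yellow line (280,262) in the same column. I check the mean force and the subpixel alignment.

Run:
```python
from h import *
from workcell import bot,get_obs,vision
F=[]
for i in range(25): F.append(get_obs()["wrist_force"]);bot.dwell(.02)
print(np.mean(F,0),np.std(F,0)/5)
p=np.load("p.npy")
im=np.mean([vision.read_camera("side")["frame"] for _ in range(6)],0)
R,G,B=im[...,0],im[...,1],im[...,2]
vs,us=np.mgrid[150:172,250:266]
def cen(w): 
    w=w[150:172,250:266];w=np.clip(w-12,0,None);return [(w*us).sum()/w.sum(),(w*vs).sum()/w.sum()],w.sum(1).round().tolist()
print("red R-G",cen(R-G));print("yellow G-B",cen(G-B))
for v in range(161,170):print(v,im[v,254:262].round().astype(int).tolist())
# predicted image slope of a line along microscope y
c,s=np.cos(p[2]),np.sin(p[2]);P=np.array([.570,-.031,.15]);print(proj("side",[P,P+.01*np.array([-s,c,0]),P+.005*np.array([c,s,0])]))
```

```text
[ 8.64433854 -0.80675336 -0.07323731] [0.09201651 0.08822634 0.08289083]
red R-G ([np.float64(257.01967799642216), np.float64(159.4150268336315)], [0.0, 0.0, 0.0, 0.0, 0.0, 0.0, 28.0, 34.0, 0.0, 0.0, 0.0, 0.0, 0.0, 0.0, 2.0, 22.0, 7.0, 0.0, 0.0, 0.0, 0.0, 0.0])
yellow G-B ([np.float64(256.7309090909091), np.float64(165.65454545454546)], [0.0, 0.0, 0.0, 0.0, 0.0, 0.0, 0.0, 0.0, 0.0, 0.0, 0.0, 0.0, 0.0, 0.0, 0.0, 15.0, 23.0, 8.0, 0.0, 0.0, 0.0, 0.0])
161 [[74, 74, 71], [78, 77, 75], [107, 107, 100], [110, 111, 104], [91, 92, 85], [93, 92, 88], [83, 83, 80], [37, 38, 37]]
162 [[58, 57, 55], [59, 59, 56], [105, 106, 99], [109, 110, 103], [91, 92, 86], [91, 91, 86], [74, 75, 71], [33, 32, 31]]
163 [[30, 31, 29], [30, 29, 28], [103, 105, 97], [108, 110, 102], [99, 100, 93], [74, 73, 68], [43, 44, 41], [26, 26, 26]]
164 [[24, 24, 25], [24, 26, 25], [81, 76, 71], [97, 82, 76], [82, 81, 75], [42, 43, 40], [22, 23, 23], [23, 22, 22]]
165 [[85, 86, 80], [85, 86, 80], [78, 73, 68], [103, 69, 43], [79, 74, 67], [57, 57, 54], [54, 56, 52], [41, 42, 40]]
166 [[107, 108, 100], [107, 108, 101], [107, 102, 86], [103, 85, 54], [100, 98, 90], [94, 94, 88], [94, 94, 88], [88, 89, 82]]
167 [[108, 108, 101], [110, 110, 103], [110, 106, 92], [68, 64, 46], [104, 104, 97], [107, 108, 101], [107, 108, 100], [110, 110, 102]]
168 [[97, 97, 91], [104, 104, 96], [98, 98, 90], [54, 53, 49], [104, 104, 97], [107, 108, 101], [108, 108, 102], [115, 115, 107]]
169 [[63, 63, 59], [68, 68, 64], [68, 67, 64], [47, 48, 44], [75, 75, 70], [77, 77, 72], [81, 81, 76], [89, 88, 82]]
[[257.11340268 165.61618202]
 [256.63474377 167.32462237]
 [255.70762855 165.48566587]]
```

Run:
```python
from h import *
from workcell import bot,get_obs,vision,hand_in
bot.servo_line([.5687,-.0463,.176],velocity=.02); bot.dwell(.3)
F=[]
for i in range(25): F.append(get_obs()["wrist_force"]);bot.dwell(.02)
st(get_obs());print(np.mean(F,0))
im=np.mean([vision.read_camera("side")["frame"] for _ in range(4)],0)
for v in range(163,168):print(v,im[v,254:262].round().astype(int).tolist())
cv2.imwrite("pics/side4.png",im[:,:,::-1])
cv2.imwrite("pics/c4.png",cv2.resize(im[150:205,235:285,::-1],None,fx=10,fy=10,interpolation=cv2.INTER_CUBIC))
```

```text
t 16.20 p [ 0.5705 -0.0465  0.1765] F [ 9.2 -1.2 -0.1] M [-0.13 -1.34  0.17] w 0.0085 g 59.3
[ 8.7105056  -0.64309824 -0.34269065]
163 [[28, 30, 28], [31, 31, 29], [82, 83, 77], [108, 108, 102], [113, 114, 106], [73, 73, 70], [54, 54, 50], [27, 27, 26]]
164 [[24, 23, 24], [25, 25, 24], [63, 62, 59], [88, 76, 72], [86, 85, 79], [50, 49, 47], [27, 28, 27], [26, 25, 23]]
165 [[86, 86, 80], [85, 86, 80], [72, 72, 68], [94, 52, 37], [77, 71, 66], [56, 57, 53], [54, 54, 51], [41, 42, 39]]
166 [[108, 108, 102], [107, 108, 101], [107, 103, 86], [100, 78, 54], [99, 98, 90], [94, 94, 88], [93, 94, 88], [89, 89, 83]]
167 [[107, 108, 100], [110, 111, 104], [110, 106, 91], [68, 64, 46], [103, 104, 96], [107, 108, 101], [107, 108, 101], [110, 110, 103]][ WARN:0@5.681] global loadsave.cpp:1063 imwrite_ Unsupported depth image for selected encoder is fallbacked to CV_8U.
```

View pics/c4.png

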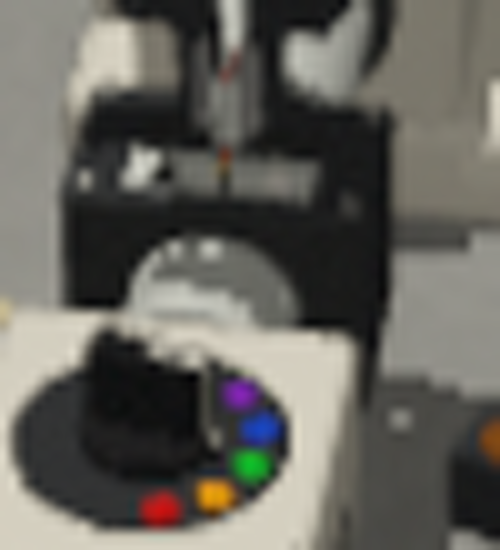

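The red index sits on the yellow line (both around (224,160) in the crop) with about 9 N of holding force, and the pointer faces green. I'm handing in while the gripper holds.

```bash
python3 -c "
from workcell import hand_in
print(hand_in())"
```

```text
the job is handed in; nothing more can be done
None
```

I turned the selector to green with the shutter still closed, then handed in with the gripper holding the shutter tab at its half-open mark (to within about 1 mm); the handed-in job returned no verdict.

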